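# Lift the battery cassette out of the muscle stimulator

### The job

Slide the muscle stimulator's battery cap all the way back to uncover its bay, then pinch the battery cassette's two side catches together and lift the cassette up out of the bay. Finish still holding it by the pinched catches, upright and still in the air over the bay, its underside a good 5 cm above the machine's top, with the cap left open and the other things on the counter left where they are.

Things in the scene. Friction and masses are not known exactly. Their poses are not given: they have to be found in the camera images.
- stimulator: Bench muscle stimulator, fixed: white box 240 (x) x 320 (y) x 84 mm high. Origin: centre of its underside, on the counter; x from its socketed front to its vented rear, y to its left. Bay sunk in the deck at x = -30, y = +60 mm. Console with dials (y -150 to -28 mm) reaches 109 mm above the counter. Cap rails 6 mm high run along x on the deck at y = -13 and +133 mm.
- bay (a point): Centre of the battery bay's mouth, at deck level (84 mm above the counter), axes as the machine's. The bay is a hole 60 (x) x 128 mm (y). Beside the cassette's two y faces it is open down to a ledge 30 mm above the counter, leaving 37 mm beside each catch for a finger.
- cap (a joint): Travel of the sliding battery cap to the machine's rear (+x), m: 0 = shut over the bay, 0.070 = fully back on its stop, bay uncovered. Starts at 0 to 0.012. Stiff (about 5 N to move), stays where it is left, cannot be lifted off.
- cap_bar (a point): Middle of the top edge of the thumb bar on the cap, axes as the machine's. The cap is a grey plate 68 (x) x 138 (y) x 4 mm on the deck; the black bar across its middle, 12 mm (x) x 60 mm (y), stands 17 mm above the plate, its top 105 mm above the counter. Push on the bar's front (-x) face, or pinch it across x, and move it along the machine's +x.
- cassette: Battery cassette, a loose upright grey block 44 (x) x 38 (y) x 66 mm high, 0.2 to 0.4 kg, standing in the bay under the cap, axes as the machine's. Origin: centre of its underside, 12 mm above the counter when seated (top then 6 mm below the deck). Its lowest 18 mm stand in a socket with 1 mm clearance.
- catch_mid (a point): Point on the cassette midway between its catches, 47 mm above its underside (59 mm above the counter when seated). Pinch here, closing along y. The catches are ribbed black pads on the two y faces, 26 x 26 mm; over them 53 mm released, 40 mm fully pressed. Their noses hook under the socket's edge: the cassette lifts only with both pressed at least 5 mm.
- catch_left (a joint): Inward travel of the catch on the cassette's +y face, m: 0 = released, 0.0065 = fully pressed. Sprung: about 4 N to start, 8 N fully pressed; springs back when let go.
- catch_right (a joint): The same for the catch on the cassette's -y face.
- ring_splint: Silver ring splint, two joined wire rings lying flat, 27 x 48 x 4 mm. Bystander in front of the machine, in a row with the dowel pegs.
- dynamometer: Blue hand dynamometer with a round dial, lying flat, about 200 x 96 x 37 mm. Bystander to the machine's right.
- kidney_dish: White enamel kidney dish, about 190 x 105 x 38 mm. Bystander to the machine's left.
- dowel0: Varnished dowel peg standing upright, 24 mm diameter, 60 mm tall, origin at its foot. Bystander in front of the machine.
- dowel1: A second dowel peg, the same.
- dowel2: A third dowel peg, the same.
- goniometer: Clear plastic goniometer lying flat, about 220 x 90 x 9 mm, its arms across the back. Bystander behind the machine.

How it is judged:
On the way, in this order (a step that is already met when the one before it is completed fails the run):
1. the battery cap is slid fully back (value of joint cap above 0.063 m), for 0.2 s.
2. both side catches are pinched in while the cassette is still down in its socket (value of joint each of catch_left, catch_right above 0.0045 m and height (world z) of cassette below 0.02 m and contact force between cassette and the fingers above 3 N), for 0.1 s.
At the end, for the whole second after the job is handed in: Cassette held in the fingers, both catches pressed over 4.5 mm, its underside over 40 mm above the deck (124 mm above the counter), within 150 mm sideways of the bay, tilted under 15 degrees, at rest, not touching the machine; the cap still open over 60 mm (height (world z) of cassette above 0.124 m and angle between cassette's own z axis and vertical below 0.26 rad and value of joint each of catch_left, catch_right above 0.0045 m and contact force between cassette and the fingers above 3 N and contact force between cassette and stimulator below 0.1 N and horizontal distance between catch_mid and bay below 0.15 m and linear speed of cassette below 0.03 m/s and angular speed of cassette below 0.3 rad/s and value of joint cap above 0.06 m); the arm keeps its last pose, push and grip.
It fails at once if a bystander is pushed more than 25 mm or a dowel peg is knocked over (distance of any of ring_splint, dynamometer, kidney_dish, dowel0, dowel1, dowel2, goniometer from where it was at the start of the episode above 0.025 m or angle between any of dowel0, dowel1, dowel2's own z axis and vertical above 0.5 rad).
It also fails if it takes over 48 s, if anything falls off the work surface, if the arm or the gripper's body presses on something with over 40 N, if the wrist force passes 120 N, or if a joint passes its speed limit or range.

### The arm

A 6-joint arm with a two-finger parallel gripper is mounted at the origin on the work surface. World frame = base frame: x ahead of the robot, y to its left, z up, the work surface at z = 0. Lengths are in m, angles in rad, forces in N, time in s.
With the tool pointing down it reaches from about 0.35 to 0.925 m from the base axis. Payload 6.4 kg.
Tool frame: the origin (TCP) lies between the finger pads; the fingertips stand 22 mm ahead of it and the grasp point (between the pads) lies 3 mm ahead of it (robot.tip_extent is the distance from the TCP to the fingertips, in m); z points along the fingers, y is the line along which they close (so a half turn about z gives the same grasp; the last joint's range is limited). The gripper opens to 85 mm and grips with 20 to 120 N. Pads are 22 mm wide; open, the fingers measure 114 mm over their backs; the gripper's body (76 mm by 85 mm) begins 54 mm behind the grasp point. The pads swing forward as they close: fully open they stand 13 mm farther back than shut.
Start: joints at [-1.284, 0.245, 1.558, -0, 1.339, -0.174], TCP at [0.289, -0.582, 0.253] pointing down, gripper open.
Joint ranges: [-3.13, 3.13], [-1.02, 2.26], [0.13, 2.54], [-0.95, 4.09], [0.21, 2.88], [-2.74, 2.74]. Speed limits (rad/s): [2.57, 2.57, 3.14, 3.14, 3.14, 3.14].

### API

Orientations are given as a rotation vector (axis times angle).
In Python, from cell import robot, claw, sense, camera gives the robot as it stands. Calls block until the motion is done:
- robot.move_pose(position, orientation): joint-space move of the TCP to a pose.
- robot.move_straight(position, rot=None, feed=0.15, stop_force=None): straight line of the TCP; rot=None keeps the orientation; feed is the mean speed in m/s. With stop_force (N) it stops when the force on the tool has changed by that much, and returns True; else False.
- robot.movej(angles): joint-space move.
- claw.gripper_open() and claw.clamp(f_grip=None): open the fingers fully, or close them until they stop; f_grip is the grip in N (None keeps the last).
- robot.dwell(seconds).
- robot.inverse_kinematics(position, orientation): joint angles nearest the present ones, or None.
- sense(): the state.
- camera(name): name is "scene" or "top"; returns a dict with "color" (480x640x3 uint8, red, green, blue), "K" (3x3 intrinsics, pixels), "rvec" (rotation vector, rad) and "tvec" (3), from world to camera coordinates, as OpenCV has them. Camera axes: x right, y down, z forward; pixel columns grow to the right and rows downward; lengths in m; the calibration is good to about 2 mm. A picture is of the moment at which its call begins. There is no depth.
A pose or a line that the arm cannot do raises robot.IKError and nothing moves.
- robot.job_done(): hands the job in; it is judged then, once.
The state is a dict: "time": time; "joint_pos": joint angles; "qd": joint speeds; "joint_torque": joint torques, N m; "ee_pos": TCP position; "eef_rot": TCP orientation; "contact_force": force on the tool from outside, world axes, zero at the start; "wrist_torque": the same for the moment, N m; "finger_gap": finger opening in m; "gripper_force": force on a finger pad.
Only numpy, scipy, OpenCV 4.12 (cv2) and the standard library are available. Lean on these libraries where they do the work, as an engineer would, in place of code of your own. Each camera call takes 0.05 s, during which the arm holds its last target. There are 200 camera calls.

## Working session

There is one attempt and no reset: what is moved stays moved. The work goes in short steps, each a Python script; the robot and the scene stay as the last script left them, time stands still between calls to the robot, and variables do not carry over. Pictures are saved under pics/ and viewed, at most 10 in all, crops included, and the job is handed in when it is done.

```bash
mkdir -p pics; ls; python3 - <<'E'
from cell import robot, claw, sense, camera
import cv2
for n in("scene","top"):
    c=camera(n); cv2.imwrite(f"pics/{n}0.png",c["color"][:,:,::-1]); print(n,c["K"].tolist(),c["rvec"],c["tvec"])
s=sense();print(s["time"],s["ee_pos"],s["eef_rot"],s["finger_gap"],s["contact_force"])
E
```

```text
pics
scene [[481.30743261168755, 0.0, 313.84109626269384], [0.0, 481.30743261168755, 246.07907552909037], [0.0, 0.0, 1.0]] [ 2.29923739  0.70796357 -0.29932171] [-0.49541267 -0.13720474  1.07677992]
top [[504.1429881143413, 0.0, 333.9745315689371], [0.0, 504.1429881143413, 241.38447421702557], [0.0, 0.0, 1.0]] [ 2.19575088 -2.014819    0.20244738] [0.00787182 0.5717929  0.83402396]
0.1 [ 0.2888981  -0.58174253  0.25228199] [-3.05686323e+00 -7.16995267e-01  1.88287885e-04] 0.08519222690717104 [ 0.10457687 -0.01479602  0.41887007]
```

View pics/scene0.png

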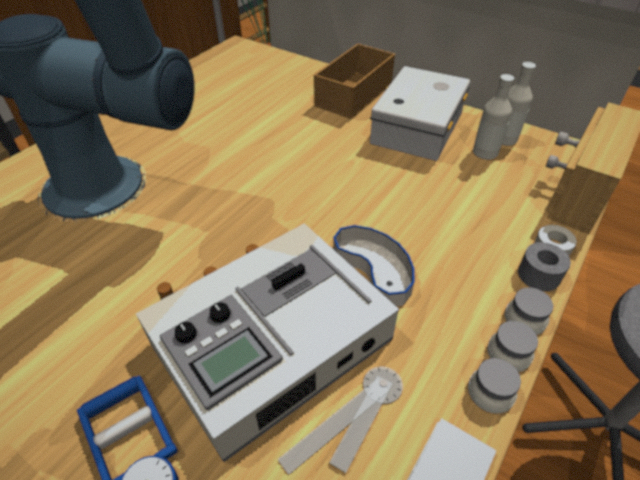

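View pics/top0.png

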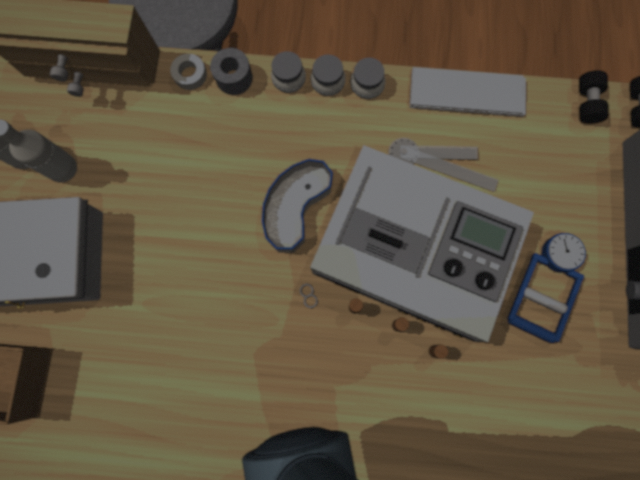

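The scene view shows the machine with its cap near (290,280). In the top view the deck corners are at about (365,148), (532,212), (487,338) and (313,268). The bar is at about (386,239), the pegs at (356,306), (401,325) and (439,352), and the dish is to the left. Next I'll refine the deck corners and the bar.

```bash
cat > h.py <<'E'
import numpy as np, cv2
from cell import robot, claw, sense, camera
from scipy.spatial.transform import Rotation as R
def ray(c,uv,z):
    Rm=cv2.Rodrigues(np.array(c["rvec"]))[0]; o=-Rm.T@c["tvec"]
    d=Rm.T@np.linalg.inv(c["K"])@np.array([uv[0],uv[1],1.]); return o+d*(z-o[2])/d[2]
def proj(c,P): return cv2.projectPoints(np.array(P,float).reshape(-1,3),np.array(c["rvec"]),np.array(c["tvec"]),c["K"],None)[0].reshape(-1,2)
def down(yaw): # tool z down, tool y along world angle yaw
    y=np.array([np.cos(yaw),np.sin(yaw),0]);z=np.array([0,0,-1.]);x=np.cross(y,z)
    return R.from_matrix(np.c_[x,y,z]).as_rotvec()
E
python3 - <<'E'
from h import *
corn={"top":[(365,148),(532,212),(487,338),(313,268)],"scene":[(397,316),(223,446),(140,317),(305,227)]}
loc=np.array([[.12,.16],[.12,-.16],[-.12,-.16],[-.12,.16]])
for n in corn:
    c=camera(n); im=c["color"]; g=cv2.cvtColor(im,cv2.COLOR_RGB2GRAY)
    # edge lines: sample strongest gradient near each edge
    p=np.array(corn[n],float); L=[]
    gf=cv2.GaussianBlur(im,(3,3),0).astype(float); gf=gf[:,:,2] # blue separates white from wood
    for i in range(4):
        a,b=p[i],p[(i+1)%4]; t=(b-a)/np.linalg.norm(b-a); nn=np.array([-t[1],t[0]])
        pts=[]
        for s in np.linspace(.1,.9,40):
            q=a+s*(b-a); k=np.arange(-6,6.1,.5); xy=(q+k[:,None]*nn).astype(np.float32)
            v=cv2.remap(gf.astype(np.float32),xy[:,0].copy(),xy[:,1].copy(),cv2.INTER_LINEAR).ravel()
            d=np.abs(v[2:]-v[:-2]); j=d.argmax(); pts.append(xy[j+1])
        vx,vy,x0,y0=cv2.fitLine(np.array(pts,np.float32),cv2.DIST_HUBER,0,.01,.01).ravel(); L.append(np.cross([x0,y0,1],[x0+vx,y0+vy,1]))
    P=[]
    for i in range(4):
        q=np.cross(L[i-1],L[i]); P.append(q[:2]/q[2])
    W=np.array([ray(c,q,.084)[:2] for q in P])
    print(n,np.round(P,1).tolist(),"sides",[round(float(np.linalg.norm(W[i]-W[(i+1)%4])),4) for i in range(4)])
    A=loc-loc.mean(0);B=W-W.mean(0);th=np.arctan2((A[:,0]*B[:,1]-A[:,1]*B[:,0]).sum(),(A*B).sum())
    print("centre",W.mean(0).round(4),"yaw",round(th,4))
    # bar: dark blob
    r=cv2.getRotationMatrix2D((0,0),0,1); u,v=np.array(proj(c,[*(W.mean(0)+R.from_euler('z',th).as_matrix()[:2,:2]@[-.025,.06]),.105])[0]).astype(int)
    m=np.zeros_like(g); m[v-25:v+25,u-30:u+30]=(g[v-25:v+25,u-30:u+30]<28 if n=="top" else g[v-25:v+25,u-30:u+30]<45)
    cs=cv2.findContours(m,0,2)[0]; cc=max(cs,key=cv2.contourArea); rr=cv2.minAreaRect(cc); print("bar px",rr,"pred",u,v)
    w=ray(c,rr[0],.105); print("bar local",(R.from_euler('z',-th).as_matrix()[:2,:2]@(w[:2]-W.mean(0))).round(4), w.round(4))
    x0,y0=(330,180) if n=="top" else (200,220)
    cv2.imwrite(f"pics/{n}1.png",cv2.convertScaleAbs(cv2.resize(im[y0:y0+125,x0:x0+160,::-1],None,fx=5,fy=4.8,interpolation=2),alpha=2 if n=="top" else 1))
E
```

```text
top [[362.7, 144.4], [533.7, 211.7], [487.8, 341.8], [309.7, 266.8]] sides [0.3212, 0.2408, 0.3206, 0.2403]
centre [ 0.581  -0.0956] yaw -0.3134
bar px ((385.39178466796875, 238.49293518066406), (33.06492614746094, 6.379746437072754), 22.166345596313477) pred 386 236
bar local [-0.0291  0.0598] [ 0.5718 -0.0298  0.105 ]
scene [[397.9, 308.5], [216.6, 444.3], [134.6, 313.4], [304.0, 222.4]] sides [0.32, 0.2495, 0.3212, 0.2397]
centre [ 0.5838 -0.0968] yaw -0.3032
bar px ((287.6617431640625, 276.6029052734375), (11.661903381347656, 36.18619918823242), 59.036251068115234) pred 288 274
bar local [-0.0221  0.0555] [ 0.5793 -0.0373  0.105 ]
```

View pics/top1.png

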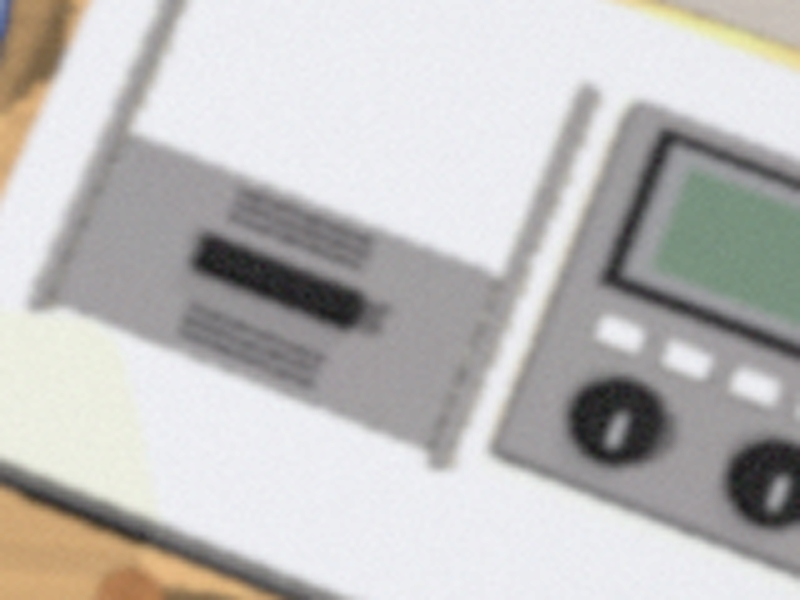

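The top view fixes the machine: side lengths are right to 1 mm and the bar measures at local x -29 mm, so the cap is about shut. I'll push the bar with closed fingers, tool y along machine y, which also suits the grasp later.

```bash
cat >> h.py <<'E'
C=np.array([0.5815,-0.0956]); TH=-0.312
def W(x,y,z): return np.array([*(C+R.from_euler('z',TH).as_matrix()[:2,:2]@[x,y]),z])
def L(p): return R.from_euler('z',-TH).as_matrix()[:2,:2]@(np.array(p)[:2]-C)
E
python3 - <<'E'
from h import *
for y in (TH+np.pi/2,TH-np.pi/2):
    q=robot.inverse_kinematics(W(-.07,.06,.2),down(y)); print(q)
best=min((TH+np.pi/2,TH-np.pi/2),key=lambda y:abs(robot.inverse_kinematics(W(-.07,.06,.2),down(y))[5]))
open("yaw.txt","w").write(str(best)); rv=down(best)
claw.clamp(20)
robot.move_pose(W(-.07,.06,.2),rv)
print(robot.move_straight(W(-.07,.06,.1155),feed=.12,stop_force=15), sense()["ee_pos"])
r=robot.move_straight(W(.034,.06,.1155),feed=.04,stop_force=18)
s=sense(); print(r,L(s["ee_pos"]),s["ee_pos"][2],s["contact_force"],s["time"])
robot.dwell(.3)
c=camera("top"); cv2.imwrite("pics/top2.png",cv2.convertScaleAbs(cv2.resize(c["color"][140:265,320:480,::-1],None,fx=5,fy=4.8),alpha=2))
E
```

```text
[-2.44514411e-01  2.81534979e-02  1.89990161e+00 -4.44089210e-16
  1.21353755e+00 -1.50331074e+00]
[-2.44514411e-01  2.81534979e-02  1.89990161e+00 -8.88178420e-16
  1.21353755e+00  1.63828192e+00]
False [ 0.53392608 -0.01722736  0.1162461 ]
True [0.02205313 0.0599604 ] 0.11463661503457714 [-0.34697642  0.15871297 -0.66189569] 6.1083
```

View pics/top2.png

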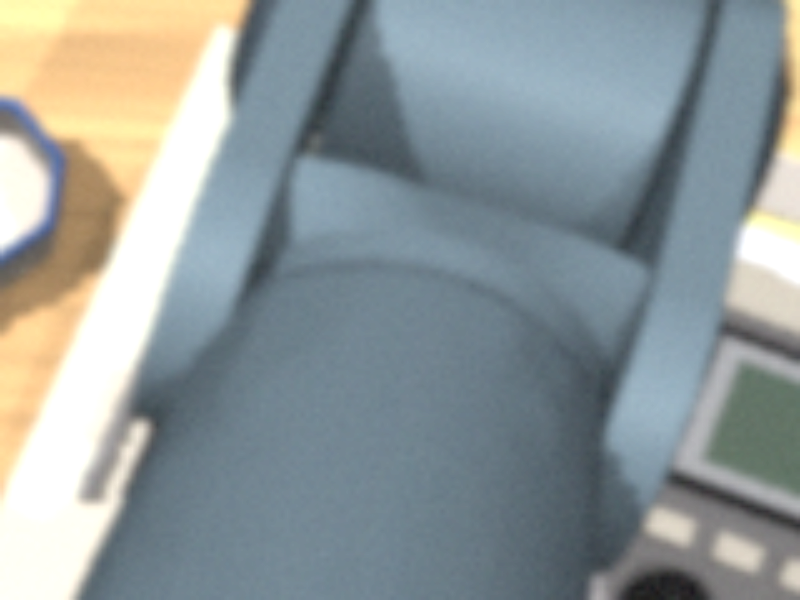

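The arm hides the bay, but the push stopped at local x +22 mm, and I expected +23. I'll back off and clear the view.

```bash
python3 - <<'E'
from h import *
robot.move_straight(W(0.01,.06,.116),feed=.1)
robot.move_straight(W(0.0,.06,.24),feed=.2)
claw.gripper_open()
robot.move_pose([.38,.3,.3],down(float(open("yaw.txt").read())))
c=camera("top"); np.save("c.npy",c,allow_pickle=True)
cv2.imwrite("pics/top3.png",cv2.convertScaleAbs(cv2.resize(c["color"][170:295,310:470,::-1],None,fx=5,fy=4.8,interpolation=2),alpha=2.2))
d=camera("scene"); cv2.imwrite("pics/sc3.png",cv2.resize(d["color"][220:345,210:370,::-1],None,fx=5,fy=4.8,interpolation=2)); np.save("d.npy",d,allow_pickle=True)
print(sense()["time"])
for cc in(c,d): print(proj(cc,[W(-.03+a,.06+b,.078) for a in(-.022,.022) for b in (-.019,.019)]).round(1).tolist(), proj(cc,[W(-.03+a,.06+b,.084) for a in(-.03,.03) for b in (-.064,.064)]).round(1).tolist(), proj(cc,[W(.04,.06,.105)]))
E
```

```text
9.8917
[[389.2, 257.7], [368.7, 249.3], [398.5, 234.7], [378.1, 226.4]] [[412.5, 271.5], [342.9, 242.9], [425.0, 239.6], [356.1, 211.8]] [[400.24473662 201.69036917]]
[[270.2, 279.4], [289.2, 268.4], [285.8, 296.4], [305.2, 284.7]] [[243.5, 287.5], [307.9, 250.8], [264.4, 312.0], [330.2, 272.0]] [[313.79091385 299.2940123 ]]
```

View pics/top3.png

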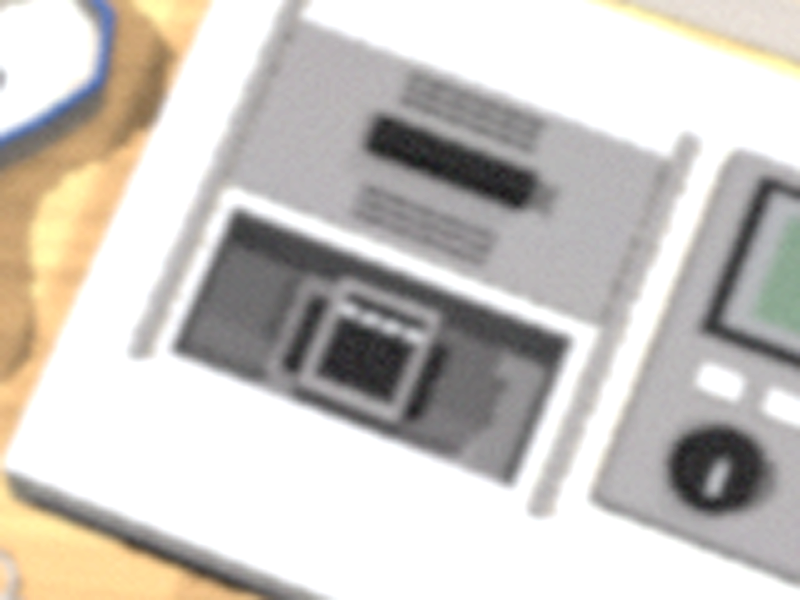

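View pics/sc3.png

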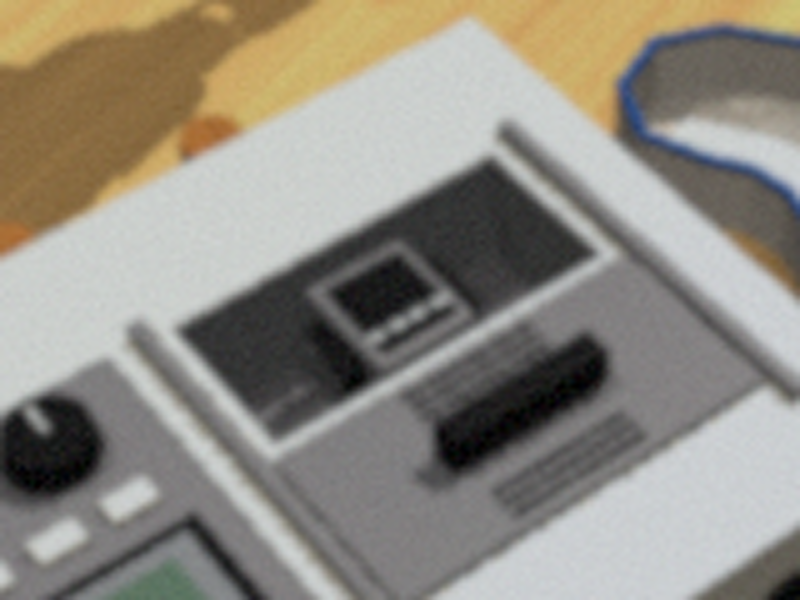

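Both views agree with the prediction to about 1 mm: the cassette top's centre is at (384,242.5) in the top view and (288,282.7) in the scene view. The bay is uncovered, and the strip between it and the plate is about 6 mm, which fits a full stroke. I'll check the cap travel numerically, then approach and pinch.

```bash
python3 - <<'E'
from h import *
c=np.load("c.npy",allow_pickle=True).item(); g=cv2.cvtColor(c["color"],cv2.COLOR_RGB2GRAY)
m=np.zeros_like(g); m[190:217,375:425]=g[190:217,375:425]<28
cc=max(cv2.findContours(m,0,2)[0],key=cv2.contourArea); b=L(ray(c,cv2.minAreaRect(cc)[0],.105)); print("bar",b)
if b[0]<.035: raise SystemExit("cap?")
rv=down(float(open("yaw.txt").read()))
x,y=-.030,.060
robot.move_pose(W(x,y,.2),rv)
r=robot.move_straight(W(x,y,.12),feed=.15,stop_force=12)
r=r or robot.move_straight(W(x,y,.063),feed=.05,stop_force=8)
s=sense(); print(r,L(s["ee_pos"]),s["ee_pos"][2],s["contact_force"],s["time"])
if not r:
    claw.clamp(30); robot.dwell(.4)
    s=sense(); print(s["finger_gap"],s["gripper_force"],s["contact_force"],s["wrist_torque"],s["ee_pos"][2],s["time"])
E
```

```text
bar [0.03640653 0.05922131]
False [-0.02965374  0.06004215] 0.06342014213236707 [ 1.17191917 -0.37701608 -0.21375887] 13.3333
0.037678448331813344 31.746404017321765 [-2.57740975  1.2092149  10.4766839 ] [0.19119992 0.46066892 0.02877308] 0.06467836803087627 14.25
```

The gap is at the fully pressed width with 32 N on the pads. Lift slowly, watching the force.

```bash
python3 - <<'E'
from h import *
x,y=L(sense()["ee_pos"])
def st(r):
    s=sense(); print(r,s["finger_gap"],s["gripper_force"],np.round(s["contact_force"],1),s["ee_pos"][2],s["time"])
r=robot.move_straight(W(x,y,.085),feed=.03,stop_force=25); st(r)
if not r:
    r=robot.move_straight(W(x,y,.21),feed=.06,stop_force=25); robot.dwell(.5); st(r)
for n in("scene","top"):
    c=camera(n); u,v=proj(c,[W(x,y,.18)])[0].astype(int); u=max(80,u);v=max(62,v)
    cv2.imwrite(f"pics/{n}4.png",cv2.convertScaleAbs(cv2.resize(c["color"][v-62:v+63,u-80:u+80,::-1],None,fx=5,fy=4.8,interpolation=2),alpha=1.3)); print(u,v)
E
```

```text
False 0.03773602733264365 30.831507369875908 [ 0.  -0.2 -3.6] 0.08477878135844887 15.1333
False 0.03814978121270726 30.83162471652031 [ 0.5 -0.2 -3.2] 0.21001895785344513 17.8667
284 238
389 227
```

View pics/scene4.png

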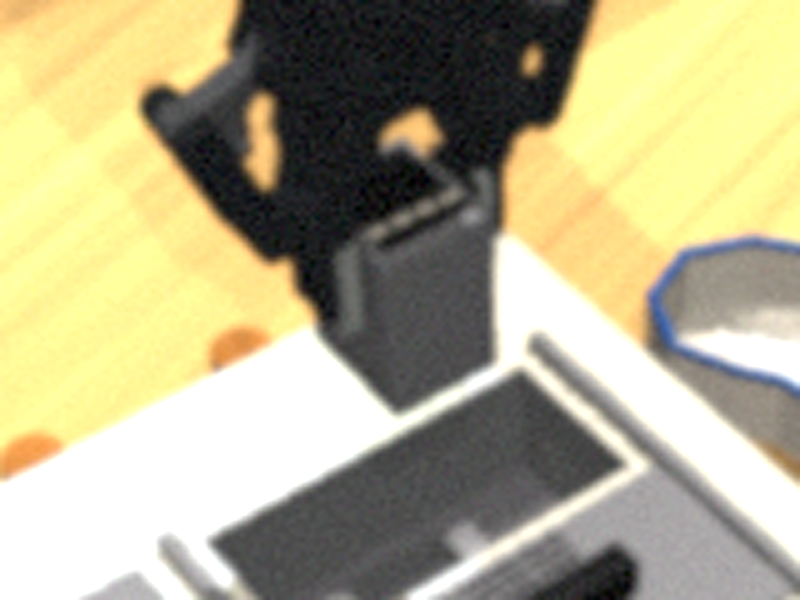

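The cassette hangs upright in the fingers over the empty bay (bottom corner at crop (397,412)). Its weight is about 3.2 N, its underside is at about 0.157 m, and the cap is open. I'm handing in.

```bash
python3 -c "
from cell import robot
print(robot.job_done())"
```

```text
the job is handed in; nothing more can be done
None
```

I slid the cap back onto its stop, then pinched the cassette's catches and lifted it out; I handed the job in with it held upright over the bay, its underside about 7 cm above the machine's top by my measurements (no verdict came back).

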